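# Seat the ball-headed punch in its stand

## Robot

A 6-joint arm with a two-finger parallel gripper is mounted at the origin on the work surface. World frame = base frame: x ahead of the robot, y to its left, z up, the work surface at z = 0. Lengths are in mm, angles in degrees, forces in N, time in s.
With the tool pointing down it reaches from about 275 to 750 mm from the base axis. Payload 10.2 kg.
Tool frame: the origin (TCP) lies between the finger pads; the fingertips stand 22 mm ahead of it and the grasp point (between the pads) lies 3 mm ahead of it (ctrl.nose_length is the distance from the TCP to the fingertips, in mm); z points along the fingers, y is the line along which they close (so a half turn about z gives the same grasp; the last joint's range is limited). The gripper opens to 88 mm and grips with 3 to 60 N. Pads are 18 mm wide; open, the fingers measure 123 mm over their backs; the gripper's body (75 mm by 187 mm) begins 45 mm behind the grasp point.
Start: joints at [-79.721, 17.928, 85.812, -0, 76.261, -12.8], TCP at [205.786, -482.994, 260.72] pointing down, gripper open.
Joint ranges: [-168.41, 168.41], [-55.51, 124.54], [10.69, 146.95], [-70.63, 250.63], [1, 178], [-165.06, 165.06]. Speed limits (degrees/s): [136.94, 136.94, 172.46, 180, 180, 180].

## Interface

Orientations are given as [roll, pitch, yaw] about the fixed x, y, z axes, in that order (R = Rz(yaw) Ry(pitch) Rx(roll)).
In Python, from station import ctrl, viewer gives the robot as it stands.
- The arm moves only by the tool apply_moves, never from a script. Its argument "series" is a list of rows, each a list of 3 entries, a list of its own where there are three numbers: the shift along the tool's x, y, z in m, then the turn, a rotation vector about the tool's x, y, z in degrees, then the closure in counts, from 0 (fully open) to 255 (shut). A call has 1 to 8 rows; each row is the pose to reach, as a shift and turn from the pose commanded when the call began, along the tool's axes at that moment; what a row does not reach only later rows make up. A row lasts 1/8 s, in which the tool goes at most 62.5 mm and 10.7 degrees, less where a joint would pass 70% of its speed; a pose out of reach is approached as far as the arm can. A call with a gripper value outside its range is refused whole. The fingers move at their own pace and stop on an object; "newtons" is the grip in N (left out, the last holds). Time passes only in rows, so rows that repeat a pose let the fingers close. It gives the time, the measured TCP pose, the force, the opening and the grip force at its end, in the units of the state.
- ctrl.get_obs(): the state, without advancing time (a new reading comes with each control period).
- viewer.get_image(name): name is "side" or "top" or "wrist"; returns the picture (384x512x3 uint8, blue, green, red); there is no depth.
- viewer.camera_info(name): a dict with "fx", "fy", "cx", "cy" (pixels), "distortion" ([k1, k2, p1, p2, k3] as OpenCV has them; the pictures are not rectified), "eye" and "rotation" of the camera in the world. Camera axes: x right, y up, looking along -z (the intrinsics and any distortion apply to the point x, -y, -z); pixel columns grow to the right and rows downward; lengths in mm; the calibration is good to about 2 mm. A picture is of the moment at which its call begins: read the wrist's pose just before it. camera_info takes no time and is no camera call; for the wrist camera it gives the pose at the moment of the call.
- ctrl.sign_off(): hands the job in; it is judged then, once.
The state is a dict: "time": time; "joint_pos": joint angles; "dq": joint speeds; "joint_torque": joint torques, N m; "tool_pos": TCP position; "ee_rot": TCP orientation; "ft_force": force on the tool from outside, world axes, zero at the start; "moment": the same for the moment, N m; "gripper_width": opening from 0.0 (shut) to 1.0 (fully open); "finger_force": force on a finger pad.
Only numpy, scipy, OpenCV 4.12 (cv2) and the standard library are available. Lean on these libraries where they do the work, as an engineer would, in place of code of your own. Each camera call takes 0.05 s, during which the arm holds its last target. There are 200 camera calls.

## Task

Two steel tools stand proud in the wooden punch stand. With the fingertips, gently push the ball-headed punch straight down until it is fully home, then withdraw clear of it. Do not lift it, and do not touch the other stamps in the stand (the thick square one must stay standing proud) or disturb the hammer, the silver ring or the loose stamp on the bench.

Things in the scene. Friction and masses are not known exactly. Their poses are not given: they have to be found in the camera images.
- stand: Fixed wooden block, 120 mm (its x) by 170 mm (its y) by 45 mm high, with six holes in 2 rows along its y, 50 mm apart both ways: at x = -25 and +25 mm, y = -50, 0 and +50 mm in its frame. Each hole holds one steel tool, in an order that changes. Origin: centre of its underside, on the table; yaw within 30 degrees.
- ball_punch: The one to push: steel ball, 30 mm diameter, on a 12 mm round shank. Origin: crown of the ball (highest point), z up. Slides only straight up and down, stays where left. Starts 14 to 22 mm proud (crown 89 to 97 mm above the table); home, at a rigid hard stop, its crown is at 75 mm, level with the low stamps. About 3 N pushes it down; stop at about 8 N and keep below 50 N.
- square_stamp: Thick square steel bar, 18 by 18 mm, that also starts 14 to 22 mm proud of home and must stay so. Origin: centre of its top face, 89 to 97 mm above the table. It too slides down under about 3 N.
- stamp_a: One of the two low square bars, 12 by 12 mm. Fully home from the start: its top is 75 mm above the table, 30 mm above the stand's wood. Stands in any one of the stand's six holes. Origin: centre of its top face.
- stamp_b: One of the two low square bars, 12 by 12 mm. Fully home from the start: its top is 75 mm above the table, 30 mm above the stand's wood. Stands in any one of the stand's six holes. Origin: centre of its top face.
- stamp_c: One of the two low flat bars, 8 mm (its x) by 20 mm (its y). Fully home from the start: its top is 75 mm above the table, 30 mm above the stand's wood. Stands in any one of the stand's six holes. Origin: centre of its top face.
- stamp_d: One of the two low flat bars, 8 mm (its x) by 20 mm (its y). Fully home from the start: its top is 75 mm above the table, 30 mm above the stand's wood. Stands in any one of the stand's six holes. Origin: centre of its top face.
- anvil: Fixed round steel block, 160 mm in diameter, 30 mm high, to the robot's right. Origin: centre of its underside.
- silver_ring: Loose finger ring, 23 mm outside diameter, 8 mm high, lying on the anvil; leave it alone. Origin: centre of its underside.
- hammer: Loose hammer lying on the table to the robot's left, roughly along x; leave it alone. Origin: underside, within its handle.
- loose_stamp: Loose square steel bar, 70 by 14 by 14 mm, lying on the table beyond the stand; leave it alone. Origin: centre of its underside.

How it is judged:
By the outcome, as a careful person would: the job done as asked, in the order asked, and still so for the second after the job is handed in, with the robot touching nothing.
It also fails if it takes over 32 s, if anything falls off the work surface, if the arm or the gripper's body presses on something with over 40 N, if the wrist force passes 120 N, or if a joint passes its speed limit or range.

## Working session

There is one attempt and no reset: what is moved stays moved. The work goes in short steps, Python scripts to look and compute and a tool call to move; the robot and the scene stay as the last step left them, time stands still between calls to the robot, and variables do not carry over. Pictures are saved under pics/ and viewed, at most 10 in all, crops included, and the job is handed in when it is done.

Besides the shell and the picture viewer there is one more tool, called in YAML: its name, and indented under it one key for each argument. apply_moves: Moves the arm, as the interface text tells. Its arguments: {"type":"object","properties":{"series":{"type":"array","items":{"type":"array"}},"newtons":{"type":"number"}},"required":["series"]}

```bash
mkdir -p pics; python3 - <<'E'
from station import ctrl, viewer
import cv2,json
o=ctrl.get_obs();print(o['time'],o['tool_pos'],o['ee_rot'],o['ft_force'],ctrl.nose_length)
for n in('top','side'):
    cv2.imwrite(f'pics/{n}0.png',viewer.get_image(n)); print(n,viewer.camera_info(n))
print(viewer.camera_info('wrist'))
E
```

```text
0.0 [ 205.75085442 -482.76159462  260.16284572] [-1.79927543e+02 -1.66837031e-02  2.30777051e+01] [-0.114181    0.12124065  0.1882141 ] 22.0
top {'fx': 458.3880566399168, 'fy': 458.3880566399168, 'cx': 253.46006835052202, 'cy': 194.22031015048597, 'distortion': array([-0.17788941,  0.        ,  0.        ,  0.        ,  0.        ]), 'eye': array([ 563.48048068,  -13.91327488, 1581.7004437 ]), 'rotation': array([  2.9384778 ,   1.52725367, -90.41608183])}
side {'fx': 441.6742556890059, 'fy': 441.6742556890059, 'cx': 254.34878943768751, 'cy': 189.1799760396334, 'distortion': array([-0.11242908,  0.        ,  0.        ,  0.        ,  0.        ]), 'eye': array([ 86.30625924, 745.23621899, 710.75380998]), 'rotation': array([  54.94106461,    0.76675864, -142.0457414 ])}
{'fx': 346.2297757572266, 'fy': 346.2297757572266, 'cx': 249.4867720106026, 'cy': 191.88641622957772, 'distortion': array([0.00128851, 0.        , 0.        , 0.        , 0.        ]), 'eye': array([ 281.80431305, -451.67059082,  383.78444273]), 'rotation': array([-1.81266583e+01, -3.14731860e-02, -6.69639643e+01])}
```

View pics/top0.png

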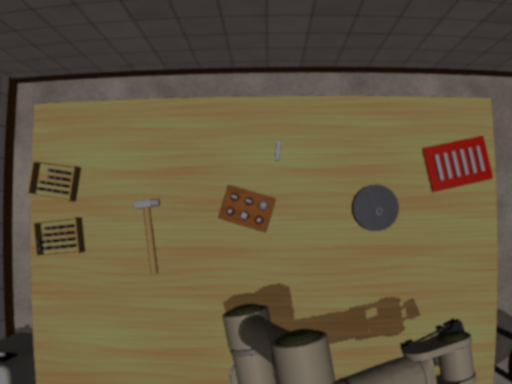

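View pics/side0.png

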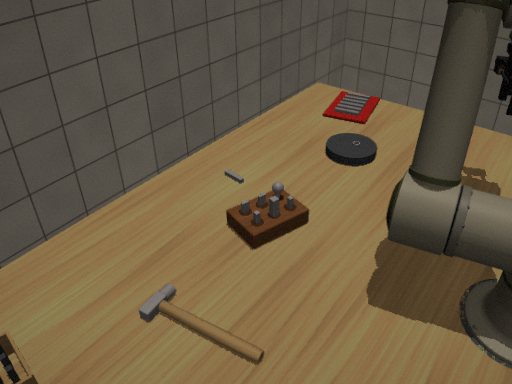

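Top view: the stand is centred near (247,208) with corners at about (228,186), (275,199), (267,231) and (219,217). In the side view the ball is at (278,188) and the thick square bar at (274,205). I'll enlarge both and localise.

```bash
cat > h.py <<'E'
import numpy as np, cv2
from scipy.spatial.transform import Rotation as R
def cam(info):
    K=np.array([[info['fx'],0,info['cx']],[0,info['fy'],info['cy']],[0,0,1.]])
    Rm=R.from_euler('xyz',info['rotation'],degrees=True).as_matrix()@np.diag([1,-1,-1.])
    return K,np.array(info['distortion']),np.array(info['eye']),Rm
def ray(info,px):
    K,d,e,Rm=cam(info); u=cv2.undistortPoints(np.array([[px]],float),K,d)[0,0]
    return e,Rm@np.array([*u,1])
def onz(info,px,z):
    e,r=ray(info,px); return e+r*(z-e[2])/r[2]
def proj(info,P):
    K,d,e,Rm=cam(info); p=(np.atleast_2d(P)-e)@Rm
    return cv2.projectPoints(p,np.zeros(3),np.zeros(3),K,d)[0][:,0]
E
python3 - <<'E'
from station import viewer
from h import *
t,s=viewer.camera_info('top'),viewer.camera_info('side')
for p in[(228,186),(275,199),(267,231),(219,217)]: print(onz(t,p,45).round(1))
print(onz(t,(263,205),78).round(),onz(s,(278,188),78).round())
a=cv2.resize(cv2.imread('pics/top0.png')[178:238,210:285],None,fx=8,fy=8,interpolation=cv2.INTER_CUBIC)
cv2.imwrite('pics/topc.png',a)
a=cv2.resize(cv2.imread('pics/side0.png')[175:245,220:315],None,fx=8,fy=8,interpolation=cv2.INTER_CUBIC)
cv2.imwrite('pics/sidec.png',a)
E
```

```text
[671.1 112.1  45. ]
[626.  -45.7  45. ]
[519.1 -17.9  45. ]
[567.  142.9  45. ]
[605.  -5.  78.] [603.  -0.  78.]
```

View pics/topc.png

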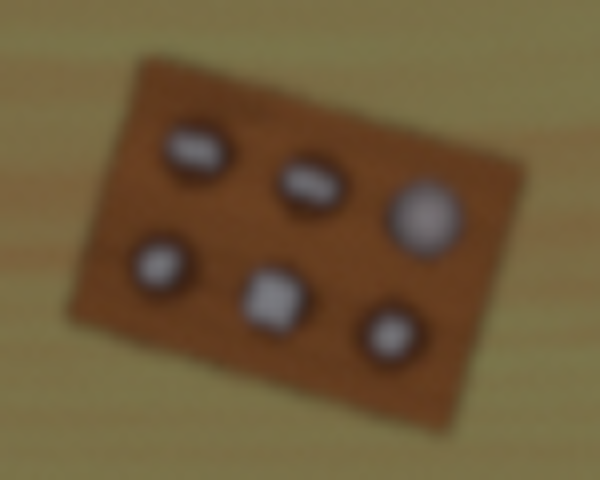

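View pics/sidec.png

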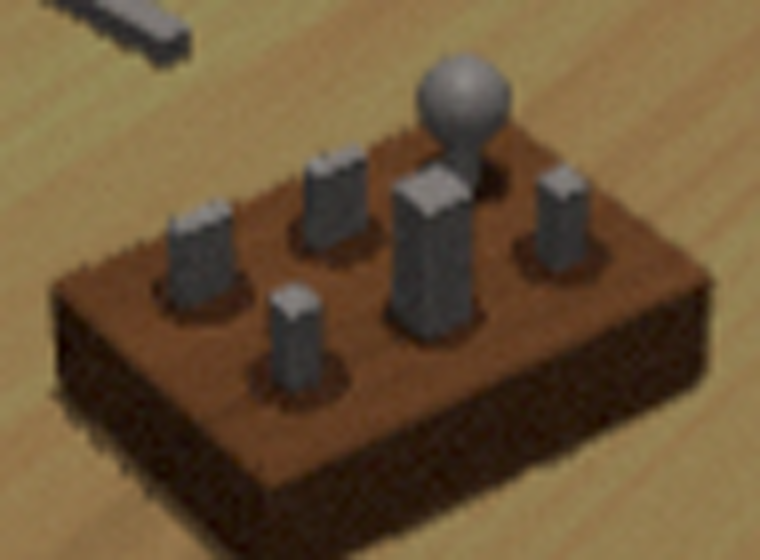

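The ball is in the stand's far right hole. Its centre is at crop (426,218) in the top view and (464,102) in the side view. The thick square is near-middle, diagonal to the ball, and all the low stamps are at least 44 mm away. I'll triangulate.

```bash
python3 - <<'E'
from station import viewer,ctrl
from h import *
t,s=viewer.camera_info('top'),viewer.camera_info('side')
f=lambda c,o:((c[0]+.5)/8-.5+o[0],(c[1]+.5)/8-.5+o[1])
T=lambda *c:f(c,(210,178)); S=lambda *c:f(c,(220,175))
def tri(a,b):
    A=np.zeros((3,3));B=np.zeros(3);L=[]
    for e,r in(ray(t,a),ray(s,b)):
        r=r/np.linalg.norm(r);M=np.eye(3)-np.outer(r,r);A+=M;B+=M@e;L.append((M,e))
    x=np.linalg.solve(A,B);return x.round(1),[np.linalg.norm(M@(x-e)).round(1) for M,e in L]
print('ball',tri(T(426,218),S(464,102)))
print('sq',tri(T(275,300),S(433,190)))
for z in(74,82):print(onz(t,T(426,218),z).round(1),onz(s,S(464,102),z).round(1))
C=[T(143,58),T(524,160),T(450,434),T(70,320)]
c=np.array([onz(t,p,45)for p in C])
# side corners far-left? left, right, near
cs=np.array([onz(s,S(*p),45) for p in[(55,288),(710,285),(270,490)]])
print(c.round(1),c.mean(0).round(1));print(cs.round(1))
y=c[0]-c[1]+c[3]-c[2];yaw=np.degrees(np.arctan2(-y[0],y[1]));print('yaw',yaw)
Rz=R.from_euler('z',yaw,degrees=True)
print('hole',(c.mean(0)+Rz.apply([25,-50,0])).round(1))
m=(cs[0]+cs[1])/2
print(m.round(1))
o=ctrl.get_obs();print(o['tool_pos'],R.from_euler('xyz',o['ee_rot'],degrees=True).as_matrix().round(3))
E
```

```text
ball (array([606.7,  -4.3,  76.3]), [np.float64(0.8), np.float64(0.8)])
sq (array([573.7,  57.4,  92.7]), [np.float64(1.3), np.float64(1.3)])
[606.   -4.8  74. ] [609.3  -6.7  74. ]
[605.8  -4.8  82. ] [602.8   2.8  82. ]
[[675.2 113.9  45. ]
 [630.8 -45.9  45. ]
 [516.4 -13.9  45. ]
 [565.1 145.2  45. ]] [596.9  49.8  45. ]
[[675.5 116.   45. ]
 [515.6  -6.1  45. ]
 [564.7 150.2  45. ]]
yaw -16.268780318012702
hole [606.9  -5.2  45. ]
[595.5  54.9  45. ]
[ 205.75074392 -482.79047256  260.22098774] [[ 0.92   0.392 -0.   ]
 [ 0.392 -0.92   0.001]
 [ 0.    -0.001 -1.   ]]
```

apply_moves:
  series:
    - [[0.556,-0.283,0],[0,0,0],255]
    - [[0.556,-0.283,0],[0,0,0],255]
    - [[0.556,-0.283,0],[0,0,0],255]
    - [[0.556,-0.283,0],[0,0,0],255]
    - [[0.556,-0.283,0],[0,0,0],255]
    - [[0.556,-0.283,0],[0,0,0],255]
    - [[0.556,-0.283,0],[0,0,0],255]
    - [[0.556,-0.283,0],[0,0,0],255]
  newtons: 20

```text
time: 1.1
tool_pos: [527.8, -97.8, 260.5]
ee_rot: [-180.0, 0.0, 23.1]
ft_force: [-0.5, -1.7, 0.6]
gripper_width: 0.118
finger_force: 0.0
```

apply_moves:
  series:
    - [[0.055,-0.028,0],[0,0,0],255]
    - [[0.11,-0.055,0],[0,0,0],255]
    - [[0.11,-0.055,0.04],[0,0,0],255]
    - [[0.11,-0.055,0.08],[0,0,0],255]
    - [[0.11,-0.055,0.1],[0,0,0],255]
    - [[0.11,-0.055,0.1],[0,0,0],255]
    - [[0.11,-0.055,0.1],[0,0,0],255]

```text
time: 1.98
tool_pos: [606.9, -6.0, 161.8]
ee_rot: [180.0, -0.1, 23.1]
ft_force: [0.2, -0.2, 0.3]
gripper_width: 0.007
finger_force: 0.0
```

```bash
python3 - <<'E'
from station import viewer,ctrl
from h import *
o=ctrl.get_obs();w=viewer.camera_info('wrist');a=viewer.get_image('wrist');cv2.imwrite('pics/w1.png',a)
print(o['time'],o['tool_pos'],o['ee_rot'],o['gripper_width'],o['ft_force'])
tip=o['tool_pos']-[0,0,22]
print('ball centre proj',proj(w,[[606.5,-4.5,76]]),'tip',proj(w,tip))
E
```

```text
1.975 [606.85588877  -6.04847486 161.75343942] [ 1.79953320e+02 -6.90748399e-02  2.30756824e+01] 0.0065437199386195275 [ 0.17460282 -0.20968453  0.25719241]
ball centre proj [[244.92251104 211.6252862 ]] tip [[246.87198005 261.25085235]]
```

View pics/w1.png

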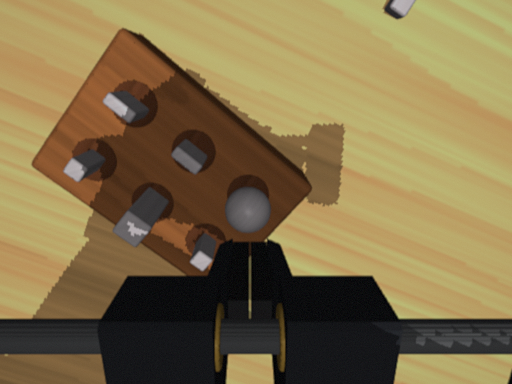

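The wrist view shows the ball at (248,209), in line with the finger seam (x=250) and within 2 mm of the estimate. The tips at (250,242) are clear of the low stamp at (203,255). I'll descend.

apply_moves:
  series:
    - [[0,0,0.025],[0,0,0],255]
    - [[0,0,0.036],[0,0,0],255]
    - [[0,0,0.04],[0,0,0],255]
    - [[0,0,0.044],[0,0,0],255]
    - [[0,0,0.047],[0,0,0],255]
    - [[0,0,0.05],[0,0,0],255]
    - [[0,0,0.052],[0,0,0],255]
    - [[0,0,0.052],[0,0,0],255]

```text
time: 3.02
tool_pos: [606.6, -6.0, 108.8]
ee_rot: [180.0, -0.0, 23.1]
ft_force: [0.7, -0.7, 1.4]
gripper_width: 0.006
finger_force: 0.6
```

apply_moves:
  series:
    - [[0,0,0.002],[0,0,0],255]
    - [[0,0,0.004],[0,0,0],255]
    - [[0,0,0.006],[0,0,0],255]
    - [[0,0,0.008],[0,0,0],255]
    - [[0,0,0.009],[0,0,0],255]

```text
time: 3.65
tool_pos: [606.5, -6.0, 99.6]
ee_rot: [180.0, -0.0, 23.1]
ft_force: [1.6, 0.1, 2.6]
gripper_width: 0.008
finger_force: 1.4
```

Pushing at about 2.6 N with the tips at 77.6. I'll take half-millimetre steps to the stop.

apply_moves:
  series:
    - [[0,0,0.0005],[0,0,0],255]
    - [[0,0,0.001],[0,0,0],255]
    - [[0,0,0.0015],[0,0,0],255]
    - [[0,0,0.002],[0,0,0],255]

```text
time: 4.15
tool_pos: [606.5, -5.9, 97.7]
ee_rot: [180.0, -0.0, 23.1]
ft_force: [2.1, -0.1, 2.6]
gripper_width: 0.006
finger_force: 1.4
```

apply_moves:
  series:
    - [[0,0,0.0003],[0,0,0],255]
    - [[0,0,0.0006],[0,0,0],255]
    - [[0,0,0.0006],[0,0,0],255]

```text
time: 4.53
tool_pos: [606.5, -6.0, 97.2]
ee_rot: [180.0, -0.0, 23.1]
ft_force: [2.3, -0.0, 2.2]
gripper_width: 0.007
finger_force: 1.6
```

apply_moves:
  series:
    - [[0,0,0.0003],[0,0,0],255]
    - [[0,0,0.0006],[0,0,0],255]
    - [[0,0,0.0006],[0,0,0],255]

```text
time: 4.9
tool_pos: [606.6, -6.0, 97.0]
ee_rot: [180.0, -0.0, 23.1]
ft_force: [0.9, -0.4, 6.6]
gripper_width: 0.004
finger_force: 3.4
```

apply_moves:
  series:
    - [[0,0,0.0002],[0,0,0],255]
    - [[0,0,0.0003],[0,0,0],255]
    - [[0,0,0.0003],[0,0,0],255]

```text
time: 5.28
tool_pos: [606.6, -6.0, 97.0]
ee_rot: [180.0, -0.0, 23.1]
ft_force: [-0.0, -0.2, 8.8]
gripper_width: 0.002
finger_force: 4.3
```

The force has reached 8.8 N with no further motion at z = 97.0 (tips at 75), so the punch is on its stop. I'll withdraw straight up.

apply_moves:
  series:
    - [[0,0,-0.005],[0,0,0],255]
    - [[0,0,-0.025],[0,0,0],255]
    - [[0,0,-0.065],[0,0,0],255]
    - [[0,0,-0.11],[0,0,0],255]
    - [[0,0,-0.15],[0,0,0],255]
    - [[0,0,-0.15],[0,0,0],255]
    - [[0,0,-0.15],[0,0,0],255]

```text
time: 6.15
tool_pos: [605.8, -5.8, 244.8]
ee_rot: [-179.9, 0.1, 23.1]
ft_force: [-0.1, -0.7, 0.1]
gripper_width: 0.004
finger_force: 0.0
```

```bash
python3 - <<'E'
from station import viewer,ctrl
from h import *
o=ctrl.get_obs();s=viewer.get_image('side');w=viewer.get_image('wrist')
print(o['time'],o['tool_pos'],o['ft_force'])
a=cv2.resize(s[165:245,220:315],None,fx=4,fy=4,interpolation=cv2.INTER_CUBIC)
b=cv2.resize(w,(400,320))
cv2.imwrite('pics/end.png',np.hstack([a,b]))
E
```

```text
6.15 [605.84740689  -5.81720482 244.7997687 ] [-0.10730516 -0.7348721   0.07850519]
```

View pics/end.png

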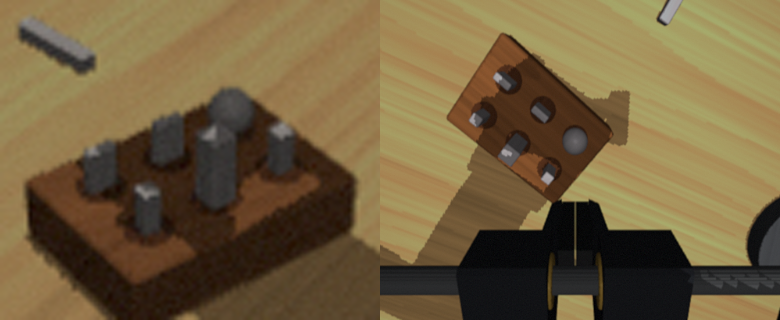

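The ball at (231,110) in the side crop now sits low on the wood. The thick square at (215,165) still stands proud and the loose stamp hasn't moved. The gripper is well clear.

```bash
python3 -c "
from station import ctrl
print(ctrl.sign_off())"
```

```text
the job is handed in; nothing more can be done
None
```

The ball-headed punch is pushed fully home: the fingertips stopped at 75 mm with 8.8 N on the last push. I then withdrew 150 mm straight up, with the square stamp still proud, and handed the job in at about 6 s.

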